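# Nudge the sample rack home in the analyser's loader

## Robot

A 6-joint arm with a two-finger parallel gripper is mounted at the origin on the work surface. World frame = base frame: x ahead of the robot, y to its left, z up, the work surface at z = 0. Lengths are in mm, angles in rad, forces in N, time in s.
With the tool pointing down it reaches from about 325 to 750 mm from the base axis. Payload 7.6 kg.
Tool frame: the origin (TCP) lies at the very end of the fingers, on their centre line; the grasp point (between the pads) lies 19 mm behind it (bot.tcp_to_grasp is the distance from the TCP to the grasp point, in mm); z points along the fingers, y is the line along which they close (so a half turn about z gives the same grasp; the last joint's range is limited). The gripper opens to 85 mm and grips with 20 to 120 N. Pads are 22 mm wide; open, the fingers measure 114 mm over their backs; the gripper's body (76 mm by 85 mm) begins 54 mm behind the grasp point. The pads swing forward as they close: fully open they stand 13 mm farther back than shut.
Start: joints at [1.111, 0.052, 1.401, -0, 1.689, -0.07], TCP at [199.488, 485.644, 231.323] pointing down, gripper open.
Joint ranges: [-2.9, 2.9], [-0.91, 2.17], [0.12, 2.37], [-1.06, 4.2], [0.26, 2.73], [-2.93, 2.93]. Speed limits (rad/s): [2.57, 2.57, 3.01, 3.14, 3.14, 3.14].

## Interface

Orientations are given as a unit quaternion [w, x, y, z].
In Python, from rig import bot gives the robot as it stands. The module is installed in compiled form; this text tells all that it offers.
- The arm moves only by the tool arm_command, never from a script. Its argument "rows" is a list of rows, each an object of numbers: "dx", "dy", "dz": the shift along the tool's x, y, z in m; "wx", "wy", "wz": the turn, a rotation vector about the tool's x, y, z in rad. A call has 1 to 12 rows; each row shifts and turns the commanded pose from where the row before left it, along the tool's axes as they then stand; what a row does not reach is not made up. A row lasts 1/10 s, in which the tool goes at most 50 mm and 8.59 degrees, less where a joint would pass 70% of its speed; a pose out of reach is approached as far as the arm can. A call with a gripper value outside its range is refused whole. "hand" is the closure, from 0 (fully open) to 1 (shut), set as the call begins (left out, the last holds). The fingers move at their own pace and stop on an object; "force" is the grip in N (left out, the last holds). Time passes only in rows, so rows that do not move let the fingers close. It gives the time, the measured TCP pose, the force, the opening and the grip force at its end, in the units of the state.
- bot.observe(): the state, without advancing time (a new reading comes with each control period).
- bot.capture(name): name is "scene" or "top"; returns the picture (400x640x3 uint8, red, green, blue); there is no depth.
- bot.camera_info(name): a dict with "K" (3x3 intrinsics, pixels), "extrinsics" (4x4, takes a point from camera to world coordinates). Camera axes: x right, y down, z forward; pixel columns grow to the right and rows downward; lengths in mm; the calibration is good to about 2 mm. A picture is of the moment at which its call begins. camera_info takes no time and is no camera call.
- bot.job_done(): hands the job in; it is judged then, once.
The state is a dict: "time": time; "joints": joint angles; "joint_vel": joint speeds; "tau": joint torques, N m; "position": TCP position; "ee_rot": TCP orientation; "contact_force": force on the tool from outside, world axes, zero at the start; "ft_torque": the same for the moment, N m; "finger_gap": opening from 0.0 (shut) to 1.0 (fully open); "gripper_force": force on a finger pad.
Only numpy, scipy, OpenCV 4.12 (cv2) and the standard library are available. Lean on these libraries where they do the work, as an engineer would, in place of code of your own. Each camera call takes 0.05 s, during which the arm holds its last target. There are 200 camera calls.

## Task

Take the orange pusher and, touching the blue tube rack only with it, nudge the rack gently and slowly along its lane into the analyser's hood until it is fully home against the hidden end stop, without forcing the stop back. Then stand the pusher upright on its green pad again, and disturb nothing else.

Things in the scene. Friction and masses are not known exactly. Their poses are not given: they have to be found in the camera images.
- analyser: fixed white bench analyser with a covered loading lane. Origin: on the table (z = 0), on the lane's centre line, at the hood's mouth. The lane runs along its +y into an opaque hood: 143 mm wide (x), 200 mm long, 140 mm high, opening 68 mm wide, 118 mm high. Behind the hood (y 200 to 420 mm, x -120 to 160 mm) stands the cabinet, 215 mm high
- lane_mouth (a point): point on the lane floor at the hood's mouth, 6 mm above the table; axes as the analyser's. Hidden past it is the end stop: the rack is home with its leading end 63 to 123 mm past the mouth (along +y), where exactly differs each time
- lane_start (a point): outer end of the lane's aluminium floor, at y = -240 mm, on the centre line, 6 mm above the table. The floor is 150 mm wide. Two steel guide rails, tops 22 mm above the table, inner faces at x = +-32.5 mm, run from y = -165 mm to the mouth
- rack: blue tube rack, 60 mm wide (x), 200 mm long (y), 62 mm high; its tubes reach 95 mm above its underside; 0.2 to 0.42 kg, slides at 1 to 6 N. Origin: centre of its underside. It stands on the lane floor between the rails (2.5 mm play each side), +y to the hood, leading end near the mouth
- rack_tail (a point): centre of the rack's flat trailing end plate (60 x 62 mm; at the rack's y = -100 mm), 30 mm above its underside; axes as the rack's. It stays at least 75 mm outside the hood when home
- pusher: hand pusher standing upright: orange block 44 mm (x) x 36 mm (y) x 40 mm high with flat rubber pushing faces at y = +18 and -18 mm (alike), and above it a black upright grip, 22 mm (x) x 30 mm (y), from 40 to 101 mm above the underside. 0.25 kg. Origin: centre of its underside
- pad: fixed green square pad, 120 x 120 x 4 mm, the pusher's place. Origin: centre of its underside on the table
- plunger (a joint): hidden sensing plate on the end stop (m): 0 = free, 0.008 = pressed in fully, when the rack bears on the solid stop. Its spring is very weak (0.4 N at most), too weak to push the rack back
- end_stop (a joint): how far the hidden end stop has been forced back (m), 0 at the start. It stands firm up to 15 N from the rack; pushed harder it slips back and does not return
- wash_bottle: white plastic bottle with blue cap, 64 mm across, 170 mm tall, a bystander; origin: centre of its underside
- reagent: amber glass bottle, 60 mm across, 130 mm tall, a bystander; origin: centre of its underside
- spare_rack: green, nearly empty tube rack of the same shape as the blue one, 60 x 200 x 62 mm, a bystander; origin: centre of its underside
- beaker: glass beaker, 70 mm across, 90 mm tall, a bystander; origin: centre of its underside
- specimen_cup: clear jar with yellow lid, 48 mm across, 50 mm tall, a bystander; origin: centre of its underside
Mind the look-alikes: they are no part of the job. What is shaped like the pusher but turquoise is not meant. There is more than one size of the rack; the job needs the larger.

How it is judged (in metres and radians):
On the way, in this order (a step that is already met when the one before it is completed fails the run):
1. the gripped pusher touches the rack (contact force between pusher and rack above 0.3 N and contact force between the fingers and pusher above 2 N).
2. the rack is pushed home, pressing the sensing plate at least 5.5 mm in (value of joint plunger above 0.0055 m), for 0.2 s.
At the end, for the whole second after the job is handed in: The rack stands in its lane within 2.5 mm of the solid end stop (sensing plate pressed 5.5 mm or more), the stop forced back less than 4 mm; the pusher stands upright, released and at rest on its pad, its centre within 50 mm of the pad's (value of joint plunger above 0.0055 m and value of joint end_stop below 0.004 m and angle between each of rack, pusher's own z axis and vertical below 0.1 rad and horizontal distance between pusher and pad below 0.05 m and height (world z) of pusher between 0.001 and 0.008 m and linear speed of each of pusher, rack below 0.02 m/s and contact force between the fingers and pusher below 0.1 N); the robot touches nothing.
It fails at once if the gripper or arm touches the rack (contact force between any of the fingers, the arm and rack above 0.5 N).
It fails at once if the hidden end stop is forced back 4 mm or more (value of joint end_stop above 0.004 m).
It fails at once if the rack is jerked (faster than 0.25 m/s) or tipped (over 0.15 rad) (linear speed of rack above 0.25 m/s or angle between rack's own z axis and vertical above 0.15 rad).
It fails at once if a bystander is moved more than 20 mm (distance of any of wash_bottle, reagent, spare_rack, beaker, specimen_cup from where it was at the start of the episode above 0.02 m).
It also fails if it takes over 72 s, if anything falls off the work surface, if the arm or the gripper's body presses on something with over 40 N, if the wrist force passes 120 N, or if a joint passes its speed limit or range.

## Working session

There is one attempt and no reset: what is moved stays moved. The work goes in short steps, Python scripts to look and compute and a tool call to move; the robot and the scene stay as the last step left them, time stands still between calls to the robot, and variables do not carry over. Pictures are saved under pics/ and viewed, at most 10 in all, crops included, and the job is handed in when it is done.

Besides the shell and the picture viewer there is one more tool, called as a command line: name --argument value ..., lists and objects as JSON in quotes. arm_command: Moves the arm, as the interface text tells. Its arguments: {"type":"object","properties":{"rows":{"type":"array","items":{"type":"object","properties":{"dx":{"type":"number"},"dy":{"type":"number"},"dz":{"type":"number"},"wx":{"type":"number"},"wy":{"type":"number"},"wz":{"type":"number"}}}},"hand":{"type":"number"},"force":{"type":"number"}},"required":["rows"]}

```bash
mkdir -p pics; python3 - <<'E'
from rig import bot
import cv2,numpy as np
for n in("scene","top"):
    im=bot.capture(n); cv2.imwrite(f"pics/{n}0.png",im[:,:,::-1]); c=bot.camera_info(n); print(n,np.round(c["K"],1).tolist(),np.round(c["extrinsics"],3).tolist())
print(bot.observe(), bot.tcp_to_grasp)
E
```

```text
scene [[378.1, 0.0, 315.3], [0.0, 378.1, 197.7], [0.0, 0.0, 1.0]] [[0.865, 0.298, -0.404, 953.768], [0.502, -0.538, 0.677, -817.049], [-0.016, -0.788, -0.615, 653.175], [0.0, 0.0, 0.0, 1.0]]
top [[459.6, 0.0, 314.9], [0.0, 459.6, 194.4], [0.0, 0.0, 1.0]] [[-0.008, -0.988, 0.157, 310.908], [-1.0, 0.007, -0.003, -172.263], [0.002, -0.157, -0.988, 1462.427], [0.0, 0.0, 0.0, 1.0]]
{'time': 0.1, 'joints': array([ 1.11069387e+00,  5.27747737e-02,  1.40164231e+00,  2.48417406e-05,
        1.68858921e+00, -7.03049351e-02]), 'joint_vel': array([ 0.00195147, -0.00200182, -0.00275199,  0.00099117, -0.00016613,
        0.00187644]), 'tau': array([ 1.37399322e-03, -3.82580888e+01, -3.60985637e+01, -4.93455116e-05,
        4.80495437e-03, -1.01118704e-05]), 'position': array([199.3546276 , 485.38442241, 230.54647425]), 'ee_rot': array([-1.97165417e-04,  1.93665744e-01,  9.81067317e-01, -6.78872731e-04]), 'contact_force': array([ 0.14611834,  0.37281565, -0.56352873]), 'ft_torque': array([ 0.00044196,  0.0204648 , -0.05263107]), 'gripper_force': 0.0, 'finger_gap': 1.0007131218848275} 18.700000000000003
```

View pics/scene0.png

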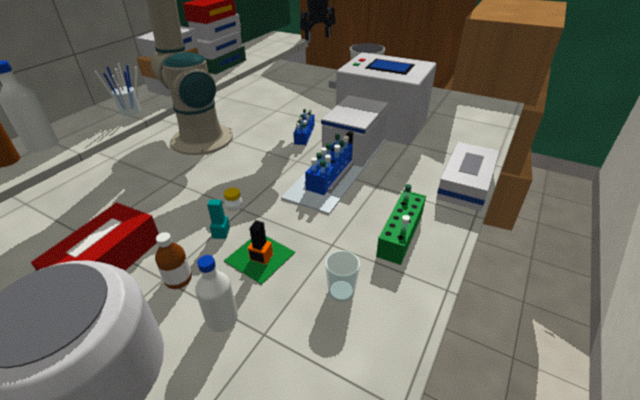

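View pics/top0.png

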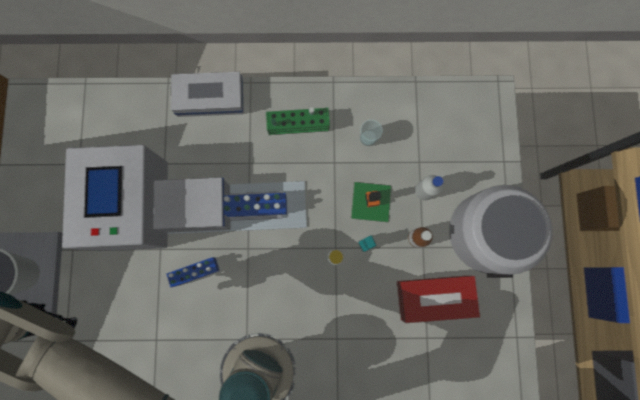

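The scene view shows the orange pusher at (260,248) on its green pad. The blue rack is at (330,168) in the lane, and the hood is behind it at about (355,125). In the top view the pusher is at (374,198), the pad at (371,202), the rack spans (224–287, 205) and the hood mouth is at u≈223. The turquoise look-alike is at (366,243) and the small rack at (192,271).

```bash
cat > h.py <<'E'
from rig import bot
import cv2,numpy as np
def ray(n,px,z):
    c=bot.camera_info(n);K=np.array(c["K"]);E=np.array(c["extrinsics"])
    px=np.atleast_2d(np.asarray(px,float)); d=np.c_[px,np.ones(len(px))]@np.linalg.inv(K).T@E[:3,:3].T
    o=E[:3,3]; return (o+d*((z-o[2])/d[:,2])[:,None])[:,:2]
def proj(n,P):
    c=bot.camera_info(n);E=np.array(c["extrinsics"]);q=(np.atleast_2d(P)-E[:3,3])@E[:3,:3];q=q@np.array(c["K"]).T
    return q[:,:2]/q[:,2:]
def mask(im,lo,hi,box):
    h=cv2.cvtColor(im,cv2.COLOR_RGB2HSV); m=cv2.inRange(h,lo,hi); k=np.zeros_like(m); x0,y0,x1,y1=box; k[y0:y1,x0:x1]=m[y0:y1,x0:x1]
    return k
def pts(m): 
    v,u=np.nonzero(m); return np.c_[u,v]
def rect(p):
    c,s,a=cv2.minAreaRect(p.astype(np.float32)); return np.round(c,1),np.round(s,1),round(a,2)
E
python3 - <<'E'
from h import *
t=bot.capture("top");s=bot.capture("scene")
G=((45,100,40),(80,255,255));O=((3,150,100),(18,255,255));B=((105,130,50),(130,255,255))
for n,im,bx in(("top",t,(345,175,400,230)),("scene",s,(215,225,305,290))):
    p=pts(mask(im,*G,bx)); print(n,"pad",len(p),rect(ray(n,p,4)))
    p=pts(mask(im,*O,bx)); print(n,"orange",len(p),p.min(0),p.max(0),[ (rect(ray(n,p,z))) for z in(44,)])
    h=cv2.cvtColor(im,cv2.COLOR_RGB2HSV)
m=mask(t,*B,(215,185,295,225)); p=pts(m); print("rack",rect(ray("top",p,68)),p.min(0),p.max(0))
# rack edges: for each column min/max row
for u in range(226,290,8):
    r=p[p[:,0]==u][:,1]; print(u,r.min(),r.max(),np.round(ray("top",[[u,r.min()-.5],[u,r.max()+.5]],68),1).tolist())
g=cv2.cvtColor(t,cv2.COLOR_RGB2GRAY)
v=np.vstack([cv2.resize(t[160:250,140:320,::-1],None,fx=4,fy=4,interpolation=cv2.INTER_CUBIC)]); cv2.imwrite("pics/a.png",v)
w=cv2.resize(s[200:300,190:310,::-1],None,fx=4,fy=4,interpolation=cv2.INTER_CUBIC);w2=cv2.resize(t[170:240,340:400,::-1],None,fx=5,fy=5,interpolation=cv2.INTER_CUBIC)
c=np.zeros((400,790,3),np.uint8);c[:400,:480]=w;c[:350,485:785]=w2;cv2.imwrite("pics/b.png",c)
E
```

```text
top pad 941 (array([ 518.3, -355.5]), array([113.9, 114.6]), 83.53)
top orange 63 [366 192] [379 205] [(array([ 522.9, -356.5]), array([43.2, 35.5]), 7.93)]
scene pad 1299 (array([ 523.4, -357.2]), array([118.4, 118. ]), 83.99)
scene orange 206 [248 241] [271 263] [(array([ 544.7, -376.8]), array([51.3, 67.4]), 40.09)]
rack (array([502.2,   8.6]), array([ 60.9, 187.4]), 2.31) [224 194] [285 215]
226 203 214 [[509.0, 96.0], [472.1, 95.1]]
234 200 215 [[518.1, 71.7], [468.8, 70.7]]
242 196 215 [[530.4, 47.4], [468.6, 46.3]]
250 201 214 [[514.7, 22.6], [471.5, 22.0]]
258 195 214 [[533.1, -1.7], [471.3, -2.4]]
266 201 213 [[514.3, -26.4], [474.2, -26.8]]
274 194 213 [[535.9, -50.8], [474.0, -51.2]]
282 194 213 [[535.7, -75.4], [473.9, -75.6]]
```

View pics/a.png

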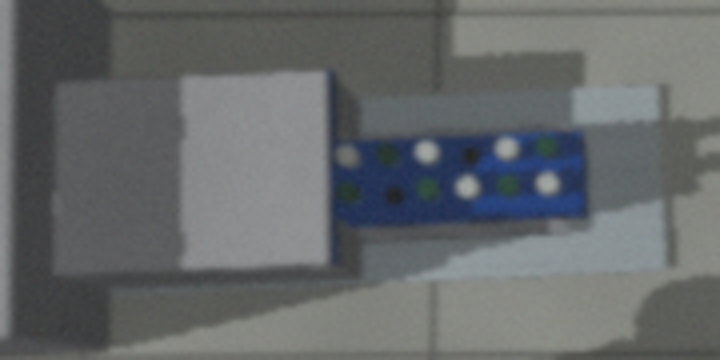

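View pics/b.png

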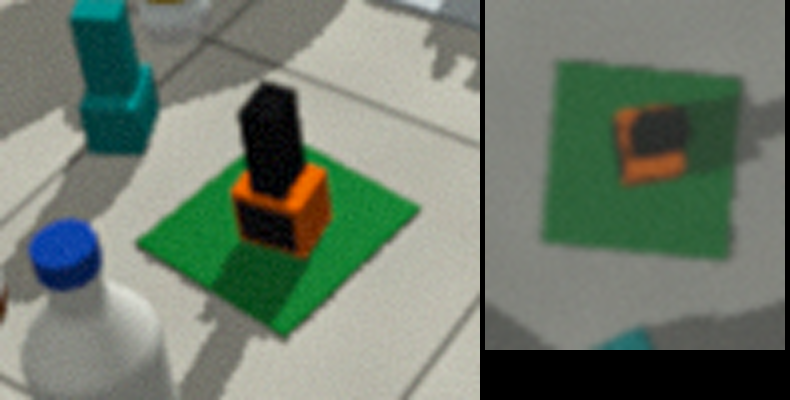

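Crop a shows the hood edge at u≈222.5, the rack's trailing end at u≈286 and the floor's outer edge at u≈305.5. Crop b shows the pusher turned a few degrees against the pad, with its dark pushing face towards −y. Its base corners in the scene picture are about (249,260), (266,264) and (272,256).

```bash
python3 - <<'E'
from h import *
np.set_printoptions(suppress=True,precision=1)
print("pusher base corners z4 (-x-y),(+x-y),(+x+y)",ray("scene",[[249.2,260],[265.8,264.2],[272,256.2]],4).tolist())
print("pusher top corners z44",ray("scene",[[248.5,247],[266.5,250.5],[272,241.5]],44).tolist())
print("top: orange bottom-right/left top-left/right z44",ray("top",[[377.6,205.6],[364.5,207.3],[362.5,191.6]],44).tolist())
print("grip top z105 right-top",ray("top",[[380.6,191.6],[369.5,192]],105).tolist())
t=lambda a:[[140+x/4,160+y/4] for x,y in a]
print("floor near corners z6",ray("top",t([[658,86],[668,266]]),6).tolist())
print("hood mouth top z140",ray("top",t([[329,71],[334,265]]),140).tolist())
print("rack tail top z68",ray("top",t([[584,131],[588,217]]),68).tolist())
# predicted: pusher centre yaw, reproject
for c in[(520,-357,8)]:
    a=np.radians(c[2]);R=np.array([[np.cos(a),-np.sin(a)],[np.sin(a),np.cos(a)]])
    q=(np.array([[-22,-18],[22,-18],[22,18]])@R.T)+c[:2]
    print(q.tolist(),proj("scene",np.c_[q,[4]*3]).tolist(),proj("top",np.c_[q,[44]*3]).tolist())
E
```

```text
pusher base corners z4 (-x-y),(+x-y),(+x+y) [[510.52235641589596, -379.2991524375085], [551.7641629575153, -370.94907885432605], [549.7496969728975, -343.6582474144898]]
pusher top corners z44 [[511.9605275926069, -375.6947030663542], [553.9063048945181, -364.6903711975158], [548.1404972675687, -335.3942955573698]]
top: orange bottom-right/left top-left/right z44 [[499.17998038767587, -371.43464122517935], [494.1505894287741, -330.5123108639867], [543.6959547533971, -325.47302389636945]]
grip top z105 right-top [[533.2831179305348, -373.0816350632183], [532.3161966770623, -339.811676209346]]
floor near corners z6 [[584.2990411741577, -143.43255956048887], [439.0218620421431, -150.7604712252301]]
hood mouth top z140 [[572.0913525913318, 94.75102573904147], [429.77110318265085, 87.75887517024168]]
rack tail top z68 [[537.9186524470116, -87.66494663925666], [471.449630046406, -90.85728578135026]]
[[500.7192183049666, -377.8866334584697], [544.2910133295957, -371.76301701622685], [539.2807816950334, -336.1133665415303]] [[246.2313376626895, 258.0708119580196], [262.94251495965113, 263.2308178596878], [270.2223934764679, 252.54668377690362]] [[379.6567511338939, 205.09457837604586], [377.2858671807076, 191.30414470790305], [365.9356453149164, 192.96835500987268]]
```

arm_command --rows '[{"dz": -0.012,"wz": 0.129},{"dz": -0.012,"wz": 0.129},{"dz": -0.012,"wz": 0.129},{"dz": -0.012,"wz": 0.129},{"dz": -0.012,"wz": 0.129},{"dz": -0.012,"wz": 0.129},{"dz": -0.012,"wz": 0.129},{"dz": -0.012,"wz": 0.13}]' --hand 0 --force 100

```text
schema error: expected keys dx, dy, dz, wx, wy, wz
```

arm_command --rows '[{"dx": -0.0453,"dy": 0.0156},{"dx": -0.0453,"dy": 0.0156},{"dx": -0.0453,"dy": 0.0156},{"dx": -0.0453,"dy": 0.0156},{"dx": -0.0453,"dy": 0.0156},{"dx": -0.0453,"dy": 0.0156},{"dx": -0.0453,"dy": 0.0156},{"dx": -0.0453,"dy": 0.0156},{"dx": -0.0453,"dy": 0.0156},{"dx": -0.0453,"dy": 0.0156}]'

```text
schema error: expected keys dx, dy, dz, wx, wy, wz
```

arm_command --rows '[{"dx": -0.0473,"dy": 0.0047},{"dx": -0.0473,"dy": 0.0047},{"dx": -0.0473,"dy": 0.0047},{"dx": -0.0473,"dy": 0.0047},{"dx": -0.0473,"dy": 0.0047},{"dx": -0.0473,"dy": 0.0047},{"dx": -0.0473,"dy": 0.0047},{"dx": -0.0473,"dy": 0.0047},{"dx": -0.0473,"dy": 0.0047},{},{}]'

```text
schema error: expected keys dx, dy, dz, wx, wy, wz
```

All six keys are needed in every row.

arm_command --rows '[{"dx": 0,"dy": 0,"dz": -0.012,"wx": 0,"wy": 0,"wz": 0.129},{"dx": 0,"dy": 0,"dz": -0.012,"wx": 0,"wy": 0,"wz": 0.129},{"dx": 0,"dy": 0,"dz": -0.012,"wx": 0,"wy": 0,"wz": 0.129},{"dx": 0,"dy": 0,"dz": -0.012,"wx": 0,"wy": 0,"wz": 0.129},{"dx": 0,"dy": 0,"dz": -0.012,"wx": 0,"wy": 0,"wz": 0.129},{"dx": 0,"dy": 0,"dz": -0.012,"wx": 0,"wy": 0,"wz": 0.129},{"dx": 0,"dy": 0,"dz": -0.012,"wx": 0,"wy": 0,"wz": 0.129},{"dx": 0,"dy": 0,"dz": -0.012,"wx": 0,"wy": 0,"wz": 0.13}]' --hand 0 --force 100

```text
time: 1.0
position: [199.5, 485.6, 327.6]
ee_rot: [0.0, 0.655, 0.756, -0.0]
contact_force: [-0.0, -0.8, -0.2]
finger_gap: 1.002
gripper_force: 0.0
```

arm_command --rows '[{"dx": -0.0453,"dy": 0.0156,"dz": 0,"wx": 0,"wy": 0,"wz": 0},{"dx": -0.0453,"dy": 0.0156,"dz": 0,"wx": 0,"wy": 0,"wz": 0},{"dx": -0.0453,"dy": 0.0156,"dz": 0,"wx": 0,"wy": 0,"wz": 0},{"dx": -0.0453,"dy": 0.0156,"dz": 0,"wx": 0,"wy": 0,"wz": 0},{"dx": -0.0453,"dy": 0.0156,"dz": 0,"wx": 0,"wy": 0,"wz": 0},{"dx": -0.0453,"dy": 0.0156,"dz": 0,"wx": 0,"wy": 0,"wz": 0},{"dx": -0.0453,"dy": 0.0156,"dz": 0,"wx": 0,"wy": 0,"wz": 0},{"dx": -0.0453,"dy": 0.0156,"dz": 0,"wx": 0,"wy": 0,"wz": 0},{"dx": -0.0453,"dy": 0.0156,"dz": 0,"wx": 0,"wy": 0,"wz": 0},{"dx": -0.0453,"dy": 0.0156,"dz": 0,"wx": 0,"wy": 0,"wz": 0}]'

```text
time: 2.0
position: [421.0, 58.6, 327.3]
ee_rot: [0.0, 0.653, 0.757, 0.0]
contact_force: [0.7, 0.4, -0.8]
finger_gap: 0.998
gripper_force: 0.0
```

arm_command --rows '[{"dx": -0.0473,"dy": 0.0047,"dz": 0,"wx": 0,"wy": 0,"wz": 0},{"dx": -0.0473,"dy": 0.0047,"dz": 0,"wx": 0,"wy": 0,"wz": 0},{"dx": -0.0473,"dy": 0.0047,"dz": 0,"wx": 0,"wy": 0,"wz": 0},{"dx": -0.0473,"dy": 0.0047,"dz": 0,"wx": 0,"wy": 0,"wz": 0},{"dx": -0.0473,"dy": 0.0047,"dz": 0,"wx": 0,"wy": 0,"wz": 0},{"dx": -0.0473,"dy": 0.0047,"dz": 0,"wx": 0,"wy": 0,"wz": 0},{"dx": -0.0473,"dy": 0.0047,"dz": 0,"wx": 0,"wy": 0,"wz": 0},{"dx": -0.0473,"dy": 0.0047,"dz": 0,"wx": 0,"wy": 0,"wz": 0},{"dx": -0.0473,"dy": 0.0047,"dz": 0,"wx": 0,"wy": 0,"wz": 0},{"dx": 0,"dy": 0,"dz": 0,"wx": 0,"wy": 0,"wz": 0}]'

```text
time: 3.0
position: [524.9, -359.2, 321.6]
ee_rot: [-0.004, 0.655, 0.756, -0.001]
contact_force: [0.6, 0.0, -0.9]
finger_gap: 1.002
gripper_force: 0.0
```

arm_command --rows '[{"dx": 0.002,"dy": 0,"dz": 0.04,"wx": 0,"wy": 0,"wz": 0},{"dx": 0,"dy": 0,"dz": 0.04,"wx": 0,"wy": 0,"wz": 0},{"dx": 0,"dy": 0,"dz": 0.04,"wx": 0,"wy": 0,"wz": 0},{"dx": 0,"dy": 0,"dz": 0.04,"wx": 0,"wy": 0,"wz": 0},{"dx": 0,"dy": 0,"dz": 0.03,"wx": 0,"wy": 0,"wz": 0},{"dx": 0,"dy": 0,"dz": 0,"wx": 0,"wy": 0,"wz": 0},{"dx": 0,"dy": 0,"dz": 0,"wx": 0,"wy": 0,"wz": 0}]'

```text
time: 3.7
position: [525.1, -352.1, 138.2]
ee_rot: [0.0, 0.653, 0.758, 0.0]
contact_force: [0.1, -0.4, 0.0]
finger_gap: 1.001
gripper_force: 0.0
```

```bash
python3 - <<'E'
from h import *
s=bot.capture("scene"); o=bot.observe(); print(o["position"])
im=s[:,:,::-1].copy()
cv2.imwrite("pics/c.png",cv2.resize(im[150:290,180:330],None,fx=4,fy=4,interpolation=cv2.INTER_CUBIC))
print(proj("scene",o["position"]))
E
```

```text
[ 525.68889437 -352.55600086  139.75545667]
[[254.75988176 210.52460376]]
```

View pics/c.png

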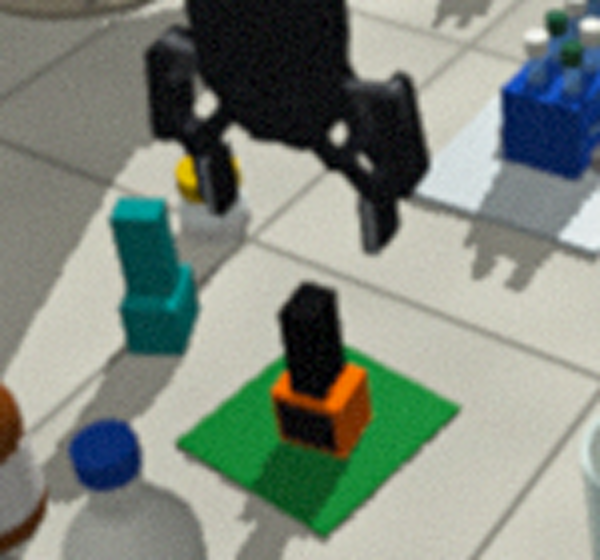

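The open fingers hang centred above the black grip, whose top is at crop (310,297), i.e. pixel (257.5,224). I'll check that point's position.

```bash
python3 - <<'E'
from h import *
print(ray("scene",[[257.5,224.2]],105), proj("scene",[525,-354,105]))
s=bot.capture("scene");h=cv2.cvtColor(s,cv2.COLOR_RGB2HSV)
m=np.zeros(h.shape[:2],np.uint8);m[218:250,245:270]=(h[218:250,245:270,2]<45)*255
p=pts(m);[print(v,p[p[:,1]==v][:,0].min(),p[p[:,1]==v][:,0].max()) for v in range(219,248,3) if (p[:,1]==v).any()]
E
```

```text
[[ 530.29165727 -355.38046236]] [[255.93399273 223.03741957]]
222 255 260
225 253 262
228 250 263
231 251 263
234 251 264
237 252 264
240 252 265
243 253 263
246 253 261
```

arm_command --rows '[{"dx": -0.0025,"dy": 0.001,"dz": 0.0155,"wx": 0,"wy": 0,"wz": 0},{"dx": 0,"dy": 0,"dz": 0.0155,"wx": 0,"wy": 0,"wz": 0},{"dx": 0,"dy": 0,"dz": 0.0155,"wx": 0,"wy": 0,"wz": 0},{"dx": 0,"dy": 0,"dz": 0.0155,"wx": 0,"wy": 0,"wz": 0},{"dx": 0,"dy": 0,"dz": 0.0155,"wx": 0,"wy": 0,"wz": 0},{"dx": 0,"dy": 0,"dz": 0,"wx": 0,"wy": 0,"wz": 0},{"dx": 0,"dy": 0,"dz": 0,"wx": 0,"wy": 0,"wz": 0}]'

```text
time: 4.5
position: [526.2, -354.5, 59.3]
ee_rot: [-0.0, 0.653, 0.757, 0.0]
contact_force: [0.4, -0.3, 0.8]
finger_gap: 1.002
gripper_force: 0.0
```

arm_command --rows '[{"dx": 0,"dy": 0,"dz": 0,"wx": 0,"wy": 0,"wz": 0},{"dx": 0,"dy": 0,"dz": 0,"wx": 0,"wy": 0,"wz": 0},{"dx": 0,"dy": 0,"dz": 0,"wx": 0,"wy": 0,"wz": 0},{"dx": 0,"dy": 0,"dz": 0,"wx": 0,"wy": 0,"wz": 0},{"dx": 0,"dy": 0,"dz": 0,"wx": 0,"wy": 0,"wz": 0},{"dx": 0,"dy": 0,"dz": 0,"wx": 0,"wy": 0,"wz": 0},{"dx": 0,"dy": 0,"dz": 0,"wx": 0,"wy": 0,"wz": 0},{"dx": 0,"dy": 0,"dz": 0,"wx": 0,"wy": 0,"wz": 0},{"dx": 0,"dy": 0,"dz": 0,"wx": 0,"wy": 0,"wz": 0},{"dx": 0,"dy": 0,"dz": 0,"wx": 0,"wy": 0,"wz": 0}]' --hand 1 --force 100

```text
time: 5.5
position: [526.6, -354.7, 60.3]
ee_rot: [0.001, 0.653, 0.757, 0.0]
contact_force: [0.6, 0.6, 4.8]
finger_gap: 0.244
gripper_force: 98.3
```

```bash
python3 - <<'E'
from h import *
s=bot.capture("scene"); o=bot.observe(); print(o["position"],o["finger_gap"],o["gripper_force"])
cv2.imwrite("pics/d.png",cv2.resize(s[150:290,180:330,::-1],None,fx=4,fy=4,interpolation=cv2.INTER_CUBIC))
E
```

```text
[ 526.54259674 -354.68253154   60.28064364] 0.24620980161963008 98.27149987220764
```

View pics/d.png

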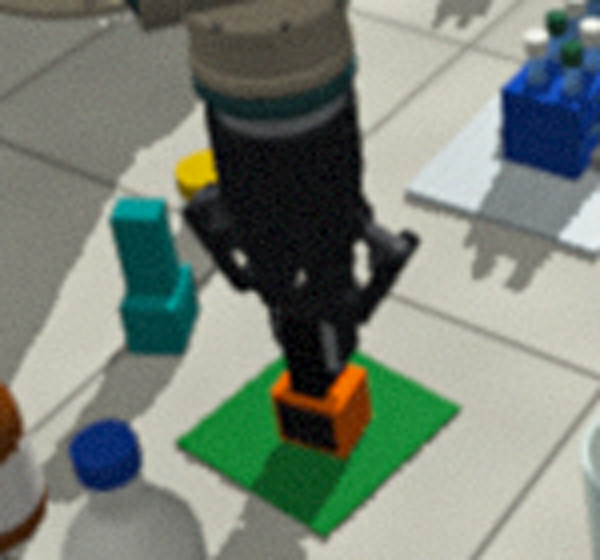

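The pusher is gripped: the gap is about 21 mm at 98 N, and it is still upright on the pad. Next I lift it, turn it to the lane and bring it behind the rack.

arm_command --rows '[{"dx": 0,"dy": 0,"dz": -0.01,"wx": 0,"wy": 0,"wz": 0},{"dx": 0,"dy": 0,"dz": -0.015,"wx": 0,"wy": 0,"wz": 0},{"dx": 0,"dy": 0,"dz": -0.015,"wx": 0,"wy": 0,"wz": 0.094},{"dx": 0.03,"dy": -0.0007,"dz": 0,"wx": 0,"wy": 0,"wz": 0},{"dx": 0.0386,"dy": -0.001,"dz": 0,"wx": 0,"wy": 0,"wz": 0},{"dx": 0.0386,"dy": -0.001,"dz": 0,"wx": 0,"wy": 0,"wz": 0},{"dx": 0.0386,"dy": -0.001,"dz": 0,"wx": 0,"wy": 0,"wz": 0},{"dx": 0.0386,"dy": -0.001,"dz": 0,"wx": 0,"wy": 0,"wz": 0},{"dx": 0.0386,"dy": -0.001,"dz": 0,"wx": 0,"wy": 0,"wz": 0},{"dx": 0,"dy": 0,"dz": 0,"wx": 0,"wy": 0,"wz": 0},{"dx": 0,"dy": 0,"dz": 0,"wx": 0,"wy": 0,"wz": 0}]'

```text
time: 6.65
position: [508.6, -131.7, 100.5]
ee_rot: [0.0, 0.687, 0.727, -0.0]
contact_force: [-0.5, -0.8, -1.8]
finger_gap: 0.244
gripper_force: 98.3
```

arm_command --rows '[{"dx": 0,"dy": 0,"dz": 0.012,"wx": 0,"wy": 0,"wz": 0},{"dx": 0,"dy": 0,"dz": 0.012,"wx": 0,"wy": 0,"wz": 0},{"dx": 0,"dy": 0,"dz": 0.006,"wx": 0,"wy": 0,"wz": 0},{"dx": 0,"dy": 0,"dz": 0.004,"wx": 0,"wy": 0,"wz": 0},{"dx": 0,"dy": 0,"dz": 0,"wx": 0,"wy": 0,"wz": 0},{"dx": 0,"dy": 0,"dz": 0,"wx": 0,"wy": 0,"wz": 0}]'

```text
time: 7.25
position: [508.7, -132.4, 65.9]
ee_rot: [0.0, 0.688, 0.726, 0.0]
contact_force: [0.2, 0.2, -2.7]
finger_gap: 0.246
gripper_force: 98.4
```

```bash
python3 - <<'E'
from h import *
s=bot.capture("scene");t=bot.capture("top"); o=bot.observe(); print(o["position"],o["finger_gap"],o["contact_force"],o["ee_rot"])
c=np.zeros((560,800,3),np.uint8)
c[:,:480]=cv2.resize(s[90:230,250:370,::-1],None,fx=4,fy=4,interpolation=cv2.INTER_CUBIC)
c[:360,480:]=cv2.resize(t[165:255,250:330,::-1],None,fx=4,fy=4,interpolation=cv2.INTER_CUBIC)
cv2.imwrite("pics/e.png",c)
E
```

```text
[ 508.86004444 -132.32148509   66.28450732] 0.2416203992947428 [-0.65690426  0.35881487 -1.84262827] [4.11444523e-04 6.87783587e-01 7.25915632e-01 2.51901103e-04]
```

View pics/e.png

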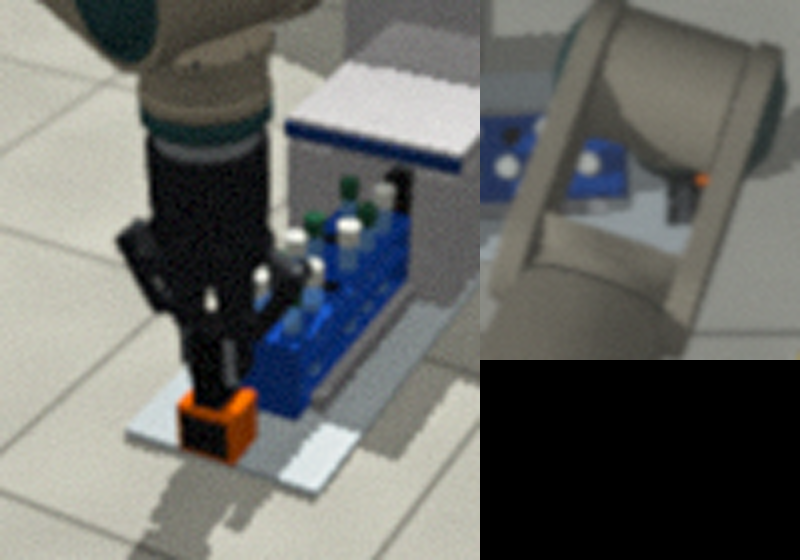

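The scene crop shows the pusher on the lane floor, squarely behind the rack and about 25 mm short of its tail, with the fingers clear of the rack. Now I approach slowly.

arm_command --rows '[{"dx": 0.003,"dy": 0,"dz": 0,"wx": 0,"wy": 0,"wz": 0},{"dx": 0.003,"dy": 0,"dz": 0,"wx": 0,"wy": 0,"wz": 0},{"dx": 0.003,"dy": 0,"dz": 0,"wx": 0,"wy": 0,"wz": 0},{"dx": 0.003,"dy": 0,"dz": 0,"wx": 0,"wy": 0,"wz": 0},{"dx": 0.003,"dy": 0,"dz": 0,"wx": 0,"wy": 0,"wz": 0},{"dx": 0.003,"dy": 0,"dz": 0,"wx": 0,"wy": 0,"wz": 0}]'

```text
time: 7.95
position: [507.6, -113.9, 65.8]
ee_rot: [0.0, 0.688, 0.726, 0.0]
contact_force: [0.4, -0.1, -3.1]
finger_gap: 0.241
gripper_force: 98.4
```

arm_command --rows '[{"dx": 0.002,"dy": 0,"dz": 0,"wx": 0,"wy": 0,"wz": 0},{"dx": 0.002,"dy": 0,"dz": 0,"wx": 0,"wy": 0,"wz": 0},{"dx": 0.002,"dy": 0,"dz": 0,"wx": 0,"wy": 0,"wz": 0},{"dx": 0.002,"dy": 0,"dz": 0,"wx": 0,"wy": 0,"wz": 0}]'

```text
time: 8.35
position: [507.1, -106.1, 65.8]
ee_rot: [-0.0, 0.688, 0.726, 0.0]
contact_force: [0.4, -0.5, -2.0]
finger_gap: 0.243
gripper_force: 98.4
```

arm_command --rows '[{"dx": 0.002,"dy": 0,"dz": 0,"wx": 0,"wy": 0,"wz": 0},{"dx": 0.002,"dy": 0,"dz": 0,"wx": 0,"wy": 0,"wz": 0},{"dx": 0.002,"dy": 0,"dz": 0,"wx": 0,"wy": 0,"wz": 0},{"dx": 0.002,"dy": 0,"dz": 0,"wx": 0,"wy": 0,"wz": 0}]'

```text
time: 8.75
position: [506.7, -98.4, 65.8]
ee_rot: [0.0, 0.688, 0.726, -0.0]
contact_force: [0.7, -1.8, -2.9]
finger_gap: 0.246
gripper_force: 98.4
```

arm_command --rows '[{"dx": 0.002,"dy": 0,"dz": 0,"wx": 0,"wy": 0,"wz": 0},{"dx": 0.002,"dy": 0,"dz": 0,"wx": 0,"wy": 0,"wz": 0},{"dx": 0.002,"dy": 0,"dz": 0,"wx": 0,"wy": 0,"wz": 0},{"dx": 0.002,"dy": 0,"dz": 0,"wx": 0,"wy": 0,"wz": 0}]'

```text
time: 9.15
position: [506.3, -90.1, 65.8]
ee_rot: [0.0, 0.688, 0.726, 0.0]
contact_force: [0.4, -2.1, -2.6]
finger_gap: 0.248
gripper_force: 98.4
```

arm_command --rows '[{"dx": 0.002,"dy": 0,"dz": 0,"wx": 0,"wy": 0,"wz": 0},{"dx": 0.002,"dy": 0,"dz": 0,"wx": 0,"wy": 0,"wz": 0},{"dx": 0.002,"dy": 0,"dz": 0,"wx": 0,"wy": 0,"wz": 0},{"dx": 0.002,"dy": 0,"dz": 0,"wx": 0,"wy": 0,"wz": 0},{"dx": 0.002,"dy": 0,"dz": 0,"wx": 0,"wy": 0,"wz": 0},{"dx": 0.002,"dy": 0,"dz": 0,"wx": 0,"wy": 0,"wz": 0},{"dx": 0.002,"dy": 0,"dz": 0,"wx": 0,"wy": 0,"wz": 0}]'

```text
time: 9.85
position: [505.5, -76.1, 65.8]
ee_rot: [0.0, 0.688, 0.726, 0.0]
contact_force: [0.6, -1.7, -3.0]
finger_gap: 0.241
gripper_force: 98.4
```

```bash
python3 - <<'E'
from h import *
t=bot.capture("top");s=bot.capture("scene"); o=bot.observe(); print(o["position"],o["contact_force"])
m=mask(s,(105,130,50),(130,255,255),(295,140,360,220)); p=pts(m); q=ray("scene",p,68)
print("tail +x corner / lowest blue px", p[p[:,1].argmax()], p[p[:,0].argmin()])
c=np.zeros((560,800,3),np.uint8)
c[:,:480]=cv2.resize(s[90:230,250:370,::-1],None,fx=4,fy=4,interpolation=cv2.INTER_CUBIC)
c[:360,480:]=cv2.resize(t[165:255,215:295,::-1],None,fx=4,fy=4,interpolation=cv2.INTER_CUBIC)
cv2.imwrite("pics/f.png",c)
E
```

```text
[505.50201263 -75.86232999  65.79006323] [ 0.21217532 -0.56324364 -1.70543318]
tail +x corner / lowest blue px [326 189] [320 174]
```

View pics/f.png

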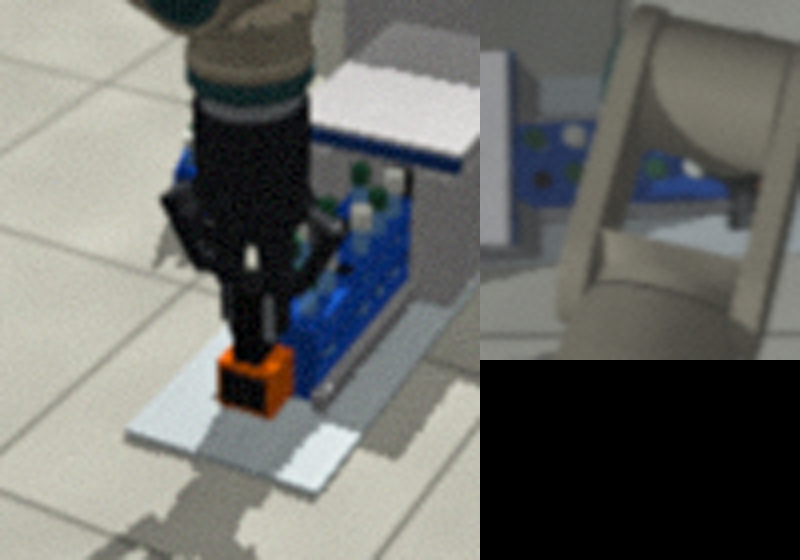

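The pusher is flat against the rack's tail and moving it straight, with the fingers clear. From here I use 3 mm steps and check the force after each.

arm_command --rows '[{"dx": 0.0015,"dy": 0,"dz": 0,"wx": 0,"wy": 0,"wz": 0},{"dx": 0.0015,"dy": 0,"dz": 0,"wx": 0,"wy": 0,"wz": 0},{"dx": 0.0015,"dy": 0,"dz": 0,"wx": 0,"wy": 0,"wz": 0},{"dx": 0.0015,"dy": 0,"dz": 0,"wx": 0,"wy": 0,"wz": 0}]'

```text
time: 10.35
position: [505.2, -70.2, 65.8]
ee_rot: [0.0, 0.688, 0.726, 0.0]
contact_force: [0.5, -2.5, -3.3]
finger_gap: 0.247
gripper_force: 98.4
```

arm_command --rows '[{"dx": 0.001,"dy": 0,"dz": 0,"wx": 0,"wy": 0,"wz": 0},{"dx": 0.001,"dy": 0,"dz": 0,"wx": 0,"wy": 0,"wz": 0},{"dx": 0.001,"dy": 0,"dz": 0,"wx": 0,"wy": 0,"wz": 0}]'

```text
time: 10.65
position: [505.0, -67.2, 65.8]
ee_rot: [0.0, 0.688, 0.726, 0.0]
contact_force: [0.8, -1.7, -1.6]
finger_gap: 0.249
gripper_force: 98.4
```

arm_command --rows '[{"dx": 0.001,"dy": 0,"dz": 0,"wx": 0,"wy": 0,"wz": 0},{"dx": 0.001,"dy": 0,"dz": 0,"wx": 0,"wy": 0,"wz": 0},{"dx": 0.001,"dy": 0,"dz": 0,"wx": 0,"wy": 0,"wz": 0}]'

```text
time: 10.95
position: [504.9, -64.2, 65.8]
ee_rot: [0.0, 0.688, 0.726, 0.0]
contact_force: [1.5, -3.0, -2.5]
finger_gap: 0.242
gripper_force: 98.4
```

arm_command --rows '[{"dx": 0.001,"dy": 0,"dz": 0,"wx": 0,"wy": 0,"wz": 0},{"dx": 0.001,"dy": 0,"dz": 0,"wx": 0,"wy": 0,"wz": 0},{"dx": 0.001,"dy": 0,"dz": 0,"wx": 0,"wy": 0,"wz": 0}]'

```text
time: 11.25
position: [504.7, -61.2, 65.8]
ee_rot: [0.0, 0.688, 0.726, 0.0]
contact_force: [0.1, -3.1, -1.7]
finger_gap: 0.248
gripper_force: 98.4
```

arm_command --rows '[{"dx": 0.001,"dy": 0,"dz": 0,"wx": 0,"wy": 0,"wz": 0},{"dx": 0.001,"dy": 0,"dz": 0,"wx": 0,"wy": 0,"wz": 0},{"dx": 0.001,"dy": 0,"dz": 0,"wx": 0,"wy": 0,"wz": 0}]'

```text
time: 11.55
position: [504.5, -58.2, 65.8]
ee_rot: [0.0, 0.688, 0.726, 0.0]
contact_force: [-0.0, -3.3, -1.9]
finger_gap: 0.248
gripper_force: 98.4
```

arm_command --rows '[{"dx": 0.001,"dy": 0,"dz": 0,"wx": 0,"wy": 0,"wz": 0},{"dx": 0.001,"dy": 0,"dz": 0,"wx": 0,"wy": 0,"wz": 0},{"dx": 0.001,"dy": 0,"dz": 0,"wx": 0,"wy": 0,"wz": 0}]'

```text
time: 11.85
position: [504.4, -55.2, 65.8]
ee_rot: [-0.0, 0.688, 0.726, 0.0]
contact_force: [1.2, -3.3, -1.1]
finger_gap: 0.245
gripper_force: 98.4
```

arm_command --rows '[{"dx": 0.001,"dy": 0,"dz": 0,"wx": 0,"wy": 0,"wz": 0},{"dx": 0.001,"dy": 0,"dz": 0,"wx": 0,"wy": 0,"wz": 0},{"dx": 0.001,"dy": 0,"dz": 0,"wx": 0,"wy": 0,"wz": 0}]'

```text
time: 12.15
position: [504.2, -52.2, 65.8]
ee_rot: [0.0, 0.688, 0.726, 0.0]
contact_force: [-0.1, -3.3, -1.0]
finger_gap: 0.244
gripper_force: 98.4
```

arm_command --rows '[{"dx": 0.001,"dy": 0,"dz": 0,"wx": 0,"wy": 0,"wz": 0},{"dx": 0.001,"dy": 0,"dz": 0,"wx": 0,"wy": 0,"wz": 0},{"dx": 0.001,"dy": 0,"dz": 0,"wx": 0,"wy": 0,"wz": 0}]'

```text
time: 12.45
position: [504.1, -49.2, 65.8]
ee_rot: [0.0, 0.688, 0.726, 0.0]
contact_force: [0.5, -4.4, -1.9]
finger_gap: 0.247
gripper_force: 98.4
```

arm_command --rows '[{"dx": 0.001,"dy": 0,"dz": 0,"wx": 0,"wy": 0,"wz": 0},{"dx": 0.001,"dy": 0,"dz": 0,"wx": 0,"wy": 0,"wz": 0}]'

```text
time: 12.65
position: [504.0, -47.2, 65.8]
ee_rot: [0.0, 0.688, 0.726, 0.0]
contact_force: [0.3, -3.1, -2.1]
finger_gap: 0.244
gripper_force: 98.4
```

arm_command --rows '[{"dx": 0.001,"dy": 0,"dz": 0,"wx": 0,"wy": 0,"wz": 0},{"dx": 0.001,"dy": 0,"dz": 0,"wx": 0,"wy": 0,"wz": 0},{"dx": 0.001,"dy": 0,"dz": 0,"wx": 0,"wy": 0,"wz": 0}]'

```text
time: 12.95
position: [503.8, -44.2, 65.8]
ee_rot: [0.0, 0.688, 0.726, 0.0]
contact_force: [0.1, -2.6, -1.1]
finger_gap: 0.248
gripper_force: 98.4
```

arm_command --rows '[{"dx": 0.001,"dy": 0,"dz": 0,"wx": 0,"wy": 0,"wz": 0},{"dx": 0.001,"dy": 0,"dz": 0,"wx": 0,"wy": 0,"wz": 0},{"dx": 0.001,"dy": 0,"dz": 0,"wx": 0,"wy": 0,"wz": 0}]'

```text
time: 13.25
position: [503.6, -41.2, 65.8]
ee_rot: [0.0, 0.688, 0.726, 0.0]
contact_force: [0.3, -2.4, -2.2]
finger_gap: 0.244
gripper_force: 98.4
```

arm_command --rows '[{"dx": 0.001,"dy": 0,"dz": 0,"wx": 0,"wy": 0,"wz": 0},{"dx": 0.001,"dy": 0,"dz": 0,"wx": 0,"wy": 0,"wz": 0},{"dx": 0.001,"dy": 0,"dz": 0,"wx": 0,"wy": 0,"wz": 0}]'

```text
time: 13.55
position: [503.5, -38.2, 65.8]
ee_rot: [0.0, 0.688, 0.726, 0.0]
contact_force: [0.8, -2.2, -2.1]
finger_gap: 0.249
gripper_force: 98.4
```

arm_command --rows '[{"dx": 0.001,"dy": 0,"dz": 0,"wx": 0,"wy": 0,"wz": 0},{"dx": 0.001,"dy": 0,"dz": 0,"wx": 0,"wy": 0,"wz": 0},{"dx": 0.001,"dy": 0,"dz": 0,"wx": 0,"wy": 0,"wz": 0}]'

```text
time: 13.85
position: [503.3, -35.3, 65.8]
ee_rot: [0.0, 0.688, 0.726, 0.0]
contact_force: [0.4, -3.6, -0.8]
finger_gap: 0.247
gripper_force: 98.4
```

arm_command --rows '[{"dx": 0.001,"dy": 0,"dz": 0,"wx": 0,"wy": 0,"wz": 0},{"dx": 0.001,"dy": 0,"dz": 0,"wx": 0,"wy": 0,"wz": 0},{"dx": 0.001,"dy": 0,"dz": 0,"wx": 0,"wy": 0,"wz": 0}]'

```text
time: 14.15
position: [503.1, -32.3, 65.8]
ee_rot: [0.0, 0.688, 0.726, 0.0]
contact_force: [0.5, -2.8, -0.2]
finger_gap: 0.244
gripper_force: 98.4
```

arm_command --rows '[{"dx": 0.001,"dy": 0,"dz": 0,"wx": 0,"wy": 0,"wz": 0},{"dx": 0.001,"dy": 0,"dz": 0,"wx": 0,"wy": 0,"wz": 0},{"dx": 0.001,"dy": 0,"dz": 0,"wx": 0,"wy": 0,"wz": 0}]'

```text
time: 14.45
position: [503.0, -29.3, 65.8]
ee_rot: [0.0, 0.688, 0.726, 0.0]
contact_force: [0.4, -3.3, -1.3]
finger_gap: 0.245
gripper_force: 98.4
```

arm_command --rows '[{"dx": 0.001,"dy": 0,"dz": 0,"wx": 0,"wy": 0,"wz": 0},{"dx": 0.001,"dy": 0,"dz": 0,"wx": 0,"wy": 0,"wz": 0},{"dx": 0.001,"dy": 0,"dz": 0,"wx": 0,"wy": 0,"wz": 0}]'

```text
time: 14.75
position: [502.9, -28.0, 65.9]
ee_rot: [0.001, 0.688, 0.726, -0.001]
contact_force: [0.5, -13.1, -1.4]
finger_gap: 0.245
gripper_force: 98.6
```

The force jumped to 13 N and the motion stalled about 100 mm past the mouth, inside the expected 63–123 mm, so the rack is on the solid stop. I ease off and hold.

arm_command --rows '[{"dx": -0.0015,"dy": 0,"dz": 0,"wx": 0,"wy": 0,"wz": 0},{"dx": 0,"dy": 0,"dz": 0,"wx": 0,"wy": 0,"wz": 0},{"dx": 0,"dy": 0,"dz": 0,"wx": 0,"wy": 0,"wz": 0},{"dx": 0,"dy": 0,"dz": 0,"wx": 0,"wy": 0,"wz": 0}]'

```text
time: 15.15
position: [502.8, -28.4, 65.8]
ee_rot: [0.0, 0.688, 0.726, -0.0]
contact_force: [-0.1, -6.4, -1.2]
finger_gap: 0.243
gripper_force: 98.5
```

```bash
python3 - <<'E'
from h import *
F=[];
for i in range(4):
    s=bot.capture("scene"); o=bot.observe(); F.append(o["contact_force"])
print(o["position"],np.mean(F,0),o["ee_rot"])
c=cv2.resize(s[90:230,250:400,::-1],None,fx=4,fy=4,interpolation=cv2.INTER_CUBIC)
cv2.imwrite("pics/g.png",c)
E
```

```text
[502.84139371 -28.40241425  65.83460066] [-0.14464557 -6.44223807 -0.56934804] [ 3.55697344e-04  6.87890365e-01  7.25814382e-01 -4.49090482e-04]
```

View pics/g.png

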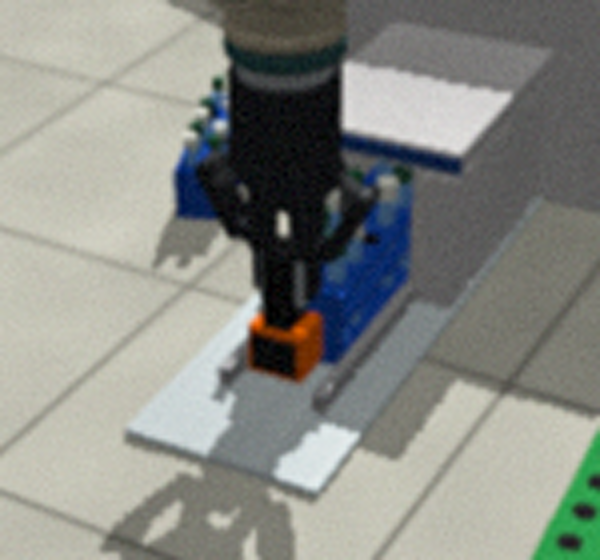

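The rack sits deep in the hood and upright, with the pusher flat on its tail and a steady 6.4 N against the stop. I retract gently, lift and carry the pusher back to the pad.

arm_command --rows '[{"dx": -0.001,"dy": 0,"dz": 0,"wx": 0,"wy": 0,"wz": 0},{"dx": -0.002,"dy": 0,"dz": 0,"wx": 0,"wy": 0,"wz": 0},{"dx": -0.01,"dy": 0,"dz": 0,"wx": 0,"wy": 0,"wz": 0},{"dx": -0.03,"dy": 0,"dz": 0,"wx": 0,"wy": 0,"wz": 0},{"dx": -0.03,"dy": 0,"dz": -0.01,"wx": 0,"wy": 0,"wz": 0},{"dx": -0.03,"dy": 0,"dz": -0.02,"wx": 0,"wy": 0,"wz": 0},{"dx": 0,"dy": 0,"dz": -0.01,"wx": 0,"wy": 0,"wz": 0}]'

```text
time: 16.05
position: [508.8, -134.0, 107.2]
ee_rot: [0.001, 0.689, 0.725, 0.0]
contact_force: [1.2, 0.3, -1.8]
finger_gap: 0.244
gripper_force: 98.4
```

arm_command --rows '[{"dx": -0.025,"dy": 0.001,"dz": 0,"wx": 0,"wy": 0,"wz": 0},{"dx": -0.04,"dy": 0.001,"dz": 0,"wx": 0,"wy": 0,"wz": 0},{"dx": -0.04,"dy": 0.001,"dz": 0,"wx": 0,"wy": 0,"wz": 0},{"dx": -0.04,"dy": 0.001,"dz": 0,"wx": 0,"wy": 0,"wz": 0},{"dx": -0.04,"dy": 0,"dz": 0,"wx": 0,"wy": 0,"wz": 0},{"dx": -0.03,"dy": 0,"dz": 0,"wx": 0,"wy": 0,"wz": 0},{"dx": -0.01,"dy": 0,"dz": 0,"wx": 0,"wy": 0,"wz": 0},{"dx": 0,"dy": 0,"dz": 0,"wx": 0,"wy": 0,"wz": 0},{"dx": 0,"dy": 0,"dz": 0,"wx": 0,"wy": 0,"wz": 0}]'

```text
time: 16.95
position: [524.7, -353.9, 105.3]
ee_rot: [-0.001, 0.687, 0.726, 0.0]
contact_force: [-0.2, -0.1, -3.1]
finger_gap: 0.245
gripper_force: 98.3
```

arm_command --rows '[{"dx": -0.001,"dy": -0.002,"dz": 0.015,"wx": 0,"wy": 0,"wz": 0},{"dx": 0,"dy": 0,"dz": 0.015,"wx": 0,"wy": 0,"wz": 0},{"dx": 0,"dy": 0,"dz": 0.009,"wx": 0,"wy": 0,"wz": 0},{"dx": 0,"dy": 0,"dz": 0.004,"wx": 0,"wy": 0,"wz": 0},{"dx": 0,"dy": 0,"dz": 0,"wx": 0,"wy": 0,"wz": 0},{"dx": 0,"dy": 0,"dz": 0,"wx": 0,"wy": 0,"wz": 0}]'

```text
time: 17.55
position: [522.9, -356.4, 63.1]
ee_rot: [0.0, 0.688, 0.726, 0.0]
contact_force: [0.8, -0.3, -2.1]
finger_gap: 0.242
gripper_force: 98.3
```

arm_command --rows '[{"dx": 0,"dy": 0,"dz": 0.0005,"wx": 0,"wy": 0,"wz": 0},{"dx": 0,"dy": 0,"dz": 0.0005,"wx": 0,"wy": 0,"wz": 0},{"dx": 0,"dy": 0,"dz": 0.0005,"wx": 0,"wy": 0,"wz": 0},{"dx": 0,"dy": 0,"dz": 0,"wx": 0,"wy": 0,"wz": 0}]'

```text
time: 17.95
position: [522.6, -356.3, 61.3]
ee_rot: [0.0, 0.688, 0.726, 0.0]
contact_force: [0.7, -0.1, -2.5]
finger_gap: 0.244
gripper_force: 98.3
```

arm_command --rows '[{"dx": 0,"dy": 0,"dz": 0.0004,"wx": 0,"wy": 0,"wz": 0},{"dx": 0,"dy": 0,"dz": 0.0004,"wx": 0,"wy": 0,"wz": 0},{"dx": 0,"dy": 0,"dz": 0,"wx": 0,"wy": 0,"wz": 0},{"dx": 0,"dy": 0,"dz": 0,"wx": 0,"wy": 0,"wz": 0}]'

```text
time: 18.35
position: [522.6, -356.2, 60.4]
ee_rot: [-0.0, 0.688, 0.726, 0.0]
contact_force: [0.4, -0.3, -2.7]
finger_gap: 0.245
gripper_force: 98.3
```

arm_command --rows '[{"dx": 0,"dy": 0,"dz": 0.0004,"wx": 0,"wy": 0,"wz": 0},{"dx": 0,"dy": 0,"dz": 0.0004,"wx": 0,"wy": 0,"wz": 0},{"dx": 0,"dy": 0,"dz": 0,"wx": 0,"wy": 0,"wz": 0},{"dx": 0,"dy": 0,"dz": 0,"wx": 0,"wy": 0,"wz": 0}]'

```text
time: 18.75
position: [522.7, -356.3, 60.3]
ee_rot: [0.0, 0.688, 0.726, 0.0]
contact_force: [-2.3, 2.2, 4.4]
finger_gap: 0.249
gripper_force: 99.2
```

The pusher has landed on the pad (vertical force +4 N). I release it and retreat straight up.

arm_command --rows '[{"dx": 0,"dy": 0,"dz": 0,"wx": 0,"wy": 0,"wz": 0},{"dx": 0,"dy": 0,"dz": 0,"wx": 0,"wy": 0,"wz": 0},{"dx": 0,"dy": 0,"dz": 0,"wx": 0,"wy": 0,"wz": 0},{"dx": 0,"dy": 0,"dz": 0,"wx": 0,"wy": 0,"wz": 0},{"dx": 0,"dy": 0,"dz": 0,"wx": 0,"wy": 0,"wz": 0},{"dx": 0,"dy": 0,"dz": 0,"wx": 0,"wy": 0,"wz": 0},{"dx": 0,"dy": 0,"dz": 0,"wx": 0,"wy": 0,"wz": 0},{"dx": 0,"dy": 0,"dz": 0,"wx": 0,"wy": 0,"wz": 0},{"dx": 0,"dy": 0,"dz": 0,"wx": 0,"wy": 0,"wz": 0},{"dx": 0,"dy": 0,"dz": 0,"wx": 0,"wy": 0,"wz": 0}]' --hand 0

```text
time: 19.75
position: [522.7, -356.3, 59.7]
ee_rot: [0.0, 0.688, 0.726, 0.0]
contact_force: [-1.1, -0.1, -0.0]
finger_gap: 1.001
gripper_force: 0.0
```

arm_command --rows '[{"dx": 0,"dy": 0,"dz": -0.01,"wx": 0,"wy": 0,"wz": 0},{"dx": 0,"dy": 0,"dz": -0.02,"wx": 0,"wy": 0,"wz": 0},{"dx": 0,"dy": 0,"dz": -0.03,"wx": 0,"wy": 0,"wz": 0},{"dx": 0,"dy": 0,"dz": -0.04,"wx": 0,"wy": 0,"wz": 0},{"dx": 0,"dy": 0,"dz": -0.04,"wx": 0,"wy": 0,"wz": 0},{"dx": 0,"dy": 0,"dz": -0.02,"wx": 0,"wy": 0,"wz": 0},{"dx": 0,"dy": 0,"dz": 0,"wx": 0,"wy": 0,"wz": 0},{"dx": 0,"dy": 0,"dz": 0,"wx": 0,"wy": 0,"wz": 0}]'

```text
time: 20.55
position: [522.6, -356.2, 219.7]
ee_rot: [0.0, 0.688, 0.726, 0.0]
contact_force: [-0.4, 0.3, -0.4]
finger_gap: 1.002
gripper_force: 0.0
```

```bash
python3 - <<'E'
from h import *
s=bot.capture("scene");o=bot.observe();print(o["time"],o["position"],o["finger_gap"])
cv2.imwrite("pics/i.png",cv2.resize(s[90:290,180:400,::-1],None,fx=3,fy=3-0.01,interpolation=cv2.INTER_CUBIC))
E
```

```text
20.6 [ 522.26651074 -355.94352922  218.25287492] 1.0005791038622396
```

View pics/i.png

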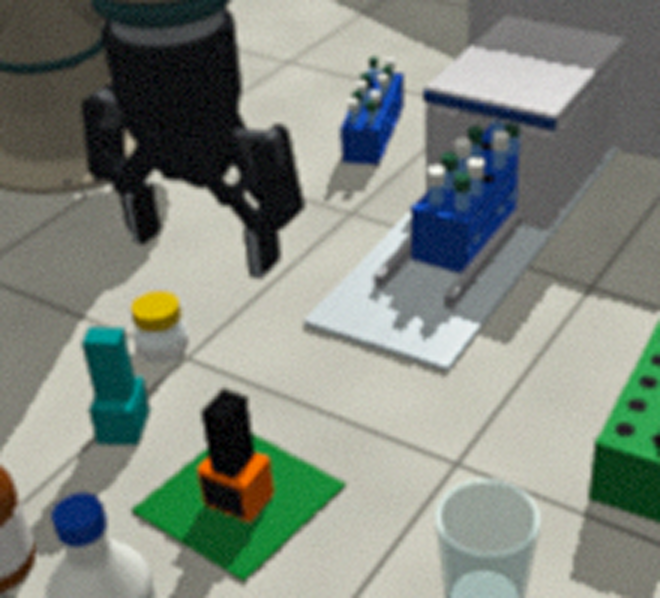

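The pusher stands upright and released near the pad's centre. The rack is straight and deep in the lane, and the gripper is clear of everything. I'm handing in.

```bash
python3 -c "
from rig import bot
print(bot.job_done())"
```

```text
the job is handed in; nothing more can be done
None
```

I pushed the rack into the hood until the force rose to 13 N and it stalled about 100 mm past the mouth, which I took to be the solid stop. I then set the pusher upright on its green pad and handed the job in; no verdict came back.

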